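Close a ring mould on its dowels and hold it pressed down

TASK

Close the ring mould for the next wax shot: take the loose oblong upper mould half by its grip rib and set it on the lower half on the sprung station, wide hole over the thick dowel and narrow hole over the thin one, until the faces meet. Then press the pair down until the sprung platen is on its bottom stop, and finish while still gripping the rib and holding it pressed there - do not let go. Leave the square mould half and the other things on the bench where they are.

Things in the scene. Friction and masses are not known exactly. Their poses are not given: they have to be found in the camera images.
- upper_half: the loose upper mould half: a plain aluminium block 100 (its x) x 56 (its y) x 22 high, lying parting face down on the bench, about 0.4 kg. On top in the middle is a steel grip rib, 40 long (along x), 16 wide (across y) and 30 high: it starts 22 above the underside and ends at 52. Two vertical through holes on its x axis: the wide one (15.5 across) at x = +32, the narrow one (9.5 across) at x = -32, mouths chamfered 1.5. Origin: centre of the underside; z up. Lengths in mm
- thick_hole (a point): centre of the wide hole at the underside of the upper half; axes as the upper half. Lengths in mm
- thin_hole (a point): centre of the narrow hole at the underside of the upper half; axes as the upper half. Lengths in mm
- parting_face (a point): centre of the top (parting) face of the lower mould half, an aluminium block 100 x 56 x 22 fixed on the station's sprung platen; 70 above the bench when the platen is up, 62 at its bottom stop. Axes: x along the block's length towards the thick dowel, z up. With the upper half home, its origin lies at this point and its axes agree with these. Lengths in mm
- thick_dowel (a point): root of the thick steel dowel, on the parting face at x = +32 of it: diameter 14, 14 tall, the top 4 tapered to 10 across. Too thick for the narrow hole. Lengths in mm
- thin_dowel (a point): root of the thin steel dowel, on the parting face at x = -32: diameter 8, 14 tall, the top 4 tapered to 4 across. Lengths in mm
- lower_half (a joint): how far the sprung platen with the lower half is pushed down, in m: 0 = up (at rest), 0.008 = on its bottom stop. From above, a load of about 6 N starts it moving, about 16 N (the upper half's 4 N weight included) brings it to the stop, i.e. 1.2 N per mm; the weight of the upper half alone does not move it
- station: the moulding station: dark steel base 160 (x) x 110 (y) x 30, fixed to the bench, with four short corner posts of 58 height, carrying the platen (110 x 90 x 10) and the lower mould half. Origin centre of underside, x as the parting face's. Lengths in mm
- square_half: upper half of another mould, aluminium, square 66 x 66 x 22, with a round steel knob 20 across and 26 tall on top; not for this job. Origin centre of underside. Lengths in mm
- scriber: screwdriver-like scriber, 150 long, lying about along x between the station and the loose mould halves. Origin at its middle, on the bench. Lengths in mm
- file: needle file, wooden handle, 150 long, 12 high, lying about along x between the two loose mould halves. Origin at its middle, on the bench. Lengths in mm
- bench_block: dark steel block 100 x 100 x 25, on the far side of the bench. Origin centre of underside. Lengths in mm
- tin: rectangular tin 40 x 65 x 95 with a white cap (109 tall in all), standing on the far side of the bench, to the left. Origin centre of underside. Lengths in mm
- hammer: hammer, 220 long, lying on the far side of the bench. Origin on the bench under it. Lengths in mm
- pliers: pliers, 115 long, 12 high, lying on the far right. Origin at the pivot, on the bench. Lengths in mm
- brush: brush, 170 long, lying across, nearest to the robot. Origin on the bench under it. Lengths in mm
There are look-alikes about, which are no part of the job. Leave any purple look-alike of the station alone.

How it is judged:
On the way, in this order (a step that is already met when the one before it is completed fails the run):
1. the upper half has been lifted in the gripper, its underside at least 40 mm above the bench (height (world z) of upper_half above 0.04 m and contact force between the fingers and upper_half above 2 N), for 0.2 s.
2. the upper half is home on the dowels, the right way round (distance between thick_hole and thick_dowel below 0.003 m and distance between thin_hole and thin_dowel below 0.003 m), for 0.2 s.
At the end, for the whole second after the job is handed in: Upper half home the right way round (each hole's lower mouth within 3 mm of its own dowel's root), platen held at least 6 of its 8 mm down, over 7 N between upper half and station, fingers on the upper half with over 5 N, at rest, through the last second (all of step 2 and value of joint lower_half above 0.006 m and contact force between upper_half and station above 7 N and contact force between the fingers and upper_half above 5 N and linear speed of upper_half below 0.01 m/s); the arm keeps its last pose, push and grip.
It fails at once if the square mould half is moved more than 30 mm (distance of square_half from where it was at the start of the episode above 0.03 m).
It fails at once if a bystander on the bench is moved more than 30 mm (distance of any of scriber, file, bench_block, tin, hammer, pliers, brush from where it was at the start of the episode above 0.03 m).
It also fails if it takes over 40 s, if anything falls off the work surface, if the arm or the gripper's body presses on something with over 40 N, if the wrist force passes 120 N, or if a joint passes its speed limit or range.

ROBOT

A 7-joint arm with a two-finger parallel gripper is mounted at the origin on the work surface. World frame = base frame: x ahead of the robot, y to its left, z up, the work surface at z = 0. Lengths are in m, angles in rad, forces in N, time in s.
With the tool pointing down it reaches from about 0.4 to 0.925 m from the base axis. Payload 5.6 kg.
Tool frame: the origin (TCP) lies on the front face of the gripper's body, between the roots of the fingers; the fingertips stand 73 mm ahead of it and the grasp point (between the pads) lies 54 mm ahead of it; y points along the fingers, x is the direction in which the jaws open and shut, and the axes are right-handed (so a half turn about y gives the same grasp; the last joint's range is limited). The gripper opens to 85 mm and grips with 20 to 120 N. Pads are 22 mm wide; open, the fingers measure 114 mm over their backs; the gripper's body (76 mm by 85 mm) begins 54 mm behind the grasp point. The pads swing forward as they close: fully open they stand 13 mm farther back than shut.
Start: joints at [1.099, 0.468, -0.012, 1.603, 0.006, 1.071, -0.056], TCP at [0.27, -0.591, 0.304] pointing down, gripper open.
Joint ranges: [-2.53, 2.53], [-0.31, 2.02], [-1.57, 1.55], [0.28, 2.44], [-1.29, 4.43], [0.15, 1.84], [-2.92, 2.92]. Speed limits (rad/s): [2.57, 2.57, 3.14, 3.14, 3.14, 3.14, 3.14].

INTERFACE

Orientations are given as a unit quaternion [w, x, y, z].
In Python, from cell import * gives the robot as it stands.
- The arm moves only by the shell command python3 -m handwheel 'ROWS' [OPENING] [FORCE]. ROWS is JSON, a list of rows, each a list of 2 entries, a list of its own where there are three numbers: the shift along the tool's x, y, z in cm, then the turn about the tool's y in degrees. In form: [[[x, y, z], spin], ...]. A call has 1 to 8 rows; each row shifts and turns the pose as measured when the row begins, along the tool's axes as they then stand; what a row does not reach is not made up. A row lasts 1/12 s, in which the tool goes at most 41.7 mm and 7.16 degrees, less where a joint would pass 70% of its speed; a pose out of reach is approached as far as the arm can. A call is refused whole if a number of a shift passes 4.17 or a number of a turn 7.16, either way. A call with a gripper value outside its range is refused whole. OPENING is the finger opening in cm, from 0 to 8.54, set as the call begins (- or left out, the last holds). The fingers move at their own pace and stop on an object; FORCE is the grip in N (left out, the last holds). Time passes only in rows, so rows that do not move let the fingers close. It gives the time, the measured TCP pose, the force and the opening at its end, in the units of the state.
- read_state(): the state, without advancing time (a new reading comes with each control period).
- snapshot(name): name is "scene" or "top" or "wrist"; returns the picture (420x560x3 uint8, red, green, blue); there is no depth.
- calibration(name): a dict with "intrinsics" (3x3 intrinsics, pixels), "k1" (the pictures are not rectified: a ray, as slopes to the right and down, at radius r is drawn at 1 + k1 r^2 times it, then the intrinsics apply), "world_to_cam" (4x4, takes a point from world to camera coordinates). Camera axes: x right, y down, z forward; pixel columns grow to the right and rows downward; lengths in m; the calibration is good to about 2 mm. A picture is of the moment at which its call begins: read the wrist's pose just before it. calibration takes no time and is no camera call; for the wrist camera it gives the pose at the moment of the call.
- hand_in(): hands the job in, once; it reports no verdict.
Trained networks look in the newest picture that a camera, given by its name, has taken for a name from the list of things; names that differ only in an ending like _2 or _b are one class to them, and where a whole thing is asked for, a point or a joint stands for the part that bears it (a point fixed in the world has none). Each returns a list of dicts, best first, with "confidence" (0 to 1); they miss things now and then, are a little off and sometimes report something else, mostly with a low value. They report only what shows in the picture. A call takes as long as a camera call. They do not tell look-alikes from the thing itself.
- silhouettes(label, camera): "region" (420x560 bool, what is visible of it) and "bbox" ([left, top, width, height] in pixels, round what is visible of it).
The state is a dict: "t": time; "joint_positions": joint angles; "joint_vel": joint speeds; "tau": joint torques, N m; "tool_pos": TCP position; "tool_rot": TCP orientation; "wrist_force": force on the tool from outside, world axes, zero at the start; "ft_torque": the same for the moment, N m; "width": opening from 0.0 (shut) to 1.0 (fully open).
Only numpy, scipy, OpenCV 4.12 (cv2) and the standard library are available. Lean on these libraries where they do the work, as an engineer would, in place of code of your own. Each camera call takes 0.05 s, during which the arm holds its last target. There are 200 camera calls.

## Working session

There is one attempt and no reset: what is moved stays moved. The work goes in short steps, Python scripts to look and compute and a shell command to move; the robot and the scene stay as the last step left them, time stands still between calls to the robot, and variables do not carry over. Pictures are saved under pics/ and viewed, about 8 in all and at most 12, crops included, and the job is handed in when it is done.

```bash
mkdir -p pics; cat > h.py <<'E'
from cell import *
import numpy as np, cv2
def ray(c,px):
    K=np.array(c["intrinsics"]);k1=c["k1"];T=np.array(c["world_to_cam"])
    px=np.atleast_2d(np.array(px,float))
    d=np.c_[(px[:,0]-K[0,2])/K[0,0],(px[:,1]-K[1,2])/K[1,1]]
    u=d.copy()
    for _ in range(20): u=d/(1+k1*(u**2).sum(1,keepdims=True))
    R=T[:3,:3];o=-R.T@T[:3,3]
    return o,np.c_[u,np.ones(len(u))]@R
def at(c,px,z):
    o,v=ray(c,px); return o+v*((z-o[2])/v[:,2])[:,None]
def proj(c,P):
    K=np.array(c["intrinsics"]);T=np.array(c["world_to_cam"])
    q=np.atleast_2d(P)@T[:3,:3].T+T[:3,3];u=q[:,:2]/q[:,2:]
    u=u*(1+c["k1"]*(u**2).sum(1,keepdims=True))
    return np.c_[u[:,0]*K[0,0]+K[0,2],u[:,1]*K[1,1]+K[1,2]]
def save(im,n): cv2.imwrite("pics/"+n,im[:,:,::-1])
E
python3 - <<'E'
from h import *
a=snapshot("top");save(cv2.resize(a,(800,600)),"top.png")
b=snapshot("scene");save(b,"scene.png")
c=calibration("top")
for l,z in [("upper_half",.022),("station",.0),("square_half",.022),("thick_dowel",.07),("parting_face",.07)]:
    for r in silhouettes(l,"top")[:4]:
        x,y,w,h=r["bbox"];ys,xs=np.nonzero(r["region"])
        print(l,round(r["confidence"],2),r["bbox"],at(c,[xs.mean(),ys.mean()],z).round(3))
s=read_state();print(s["t"],s["tool_pos"],s["tool_rot"],s["wrist_force"],s["width"])
print(at(c,[[0,0],[560,0],[0,420],[560,420]],0).round(2))
E
```

```text
upper_half 0.63 [242.3, 196.4, 23.0, 34.2] [[0.545 0.091 0.022]]
station 0.86 [327.2, 188.3, 61.8, 72.3] [[ 0.509 -0.195  0.   ]]
station 0.71 [153.7, 285.6, 58.2, 73.0] [[0.244 0.285 0.   ]]
square_half 0.79 [168.9, 197.6, 30.7, 26.0] [[0.547 0.291 0.022]]
thick_dowel 0.96 [159.9, 295.9, 42.8, 52.6] [[0.247 0.276 0.07 ]]
thick_dowel 0.9 [331.7, 199.9, 47.3, 47.3] [[ 0.504 -0.187  0.07 ]]
thick_dowel 0.59 [215.0, 209.7, 5.3, 38.0] [[0.47  0.187 0.07 ]]
thick_dowel 0.35 [298.6, 195.3, 9.8, 52.2] [[ 0.493 -0.044  0.07 ]]
parting_face 0.62 [157.2, 294.4, 42.7, 54.3] [[0.247 0.276 0.07 ]]
0.35 [ 0.27022613 -0.59107772  0.30366979] [ 0.59499658 -0.594876    0.38227908 -0.38205277] [ 0.61405185  0.55085161 -0.72342179] 1.00016740013848
[[ 1.22  0.89  0.  ]
 [ 1.23 -0.87  0.  ]
 [-0.01  0.76  0.  ]
 [-0.02 -0.73  0.  ]]
```

View pics/top.png

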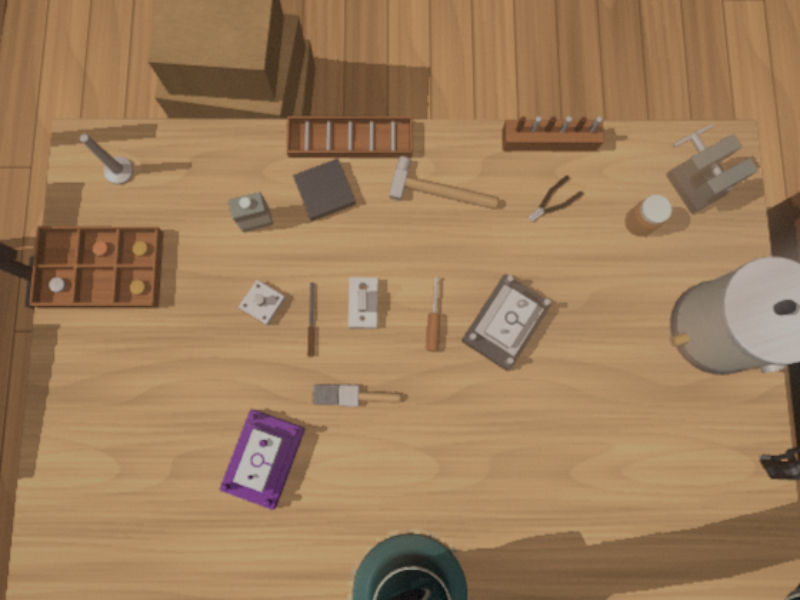

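View pics/scene.png

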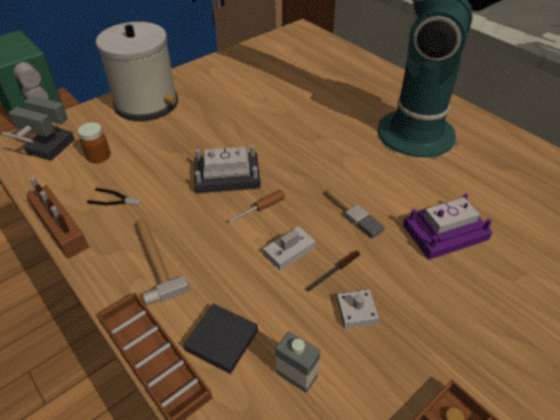

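The upper half is at (363,302) in the enlarged top view (oblong, rib lengthwise). It could be mistaken for the square half (262,302). The dark station is at (507,322), and its purple look-alike is at (262,460). Next is one close crop of both chosen things.

```bash
python3 - <<'E'
from h import *
a=snapshot("top")
f=lambda x,y,w,h:cv2.resize(a[y:y+h,x:x+w],(400,600),interpolation=cv2.INTER_CUBIC)
save(np.hstack([f(232,185,44,66),f(322,184,70,105)]),"crop.png")
w=snapshot("wrist");save(w,"w0.png")
c=calibration("wrist");print(np.array(c["world_to_cam"]).round(3),c["intrinsics"])
E
```

```text
[[ 0.415 -0.91  -0.001 -0.651]
 [-0.866 -0.395  0.308 -0.04 ]
 [-0.28  -0.127 -0.951  0.38 ]
 [ 0.     0.     0.     1.   ]] [[295.03224364   0.         278.18167389]
 [  0.         295.03224364 208.61084457]
 [  0.           0.           1.        ]]
```

View pics/crop.png

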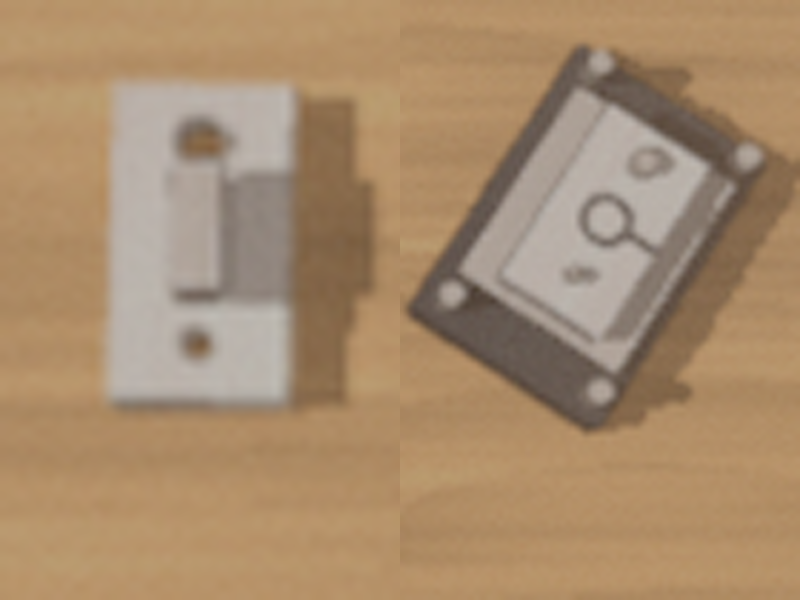

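The crop confirms the choice. The wide hole of the upper half is on the far side, at (203,140), and the narrow one is near, at (196,345). The thick dowel is far right at (648,162), the thin one at (573,272). Now I'll compute poses and the approach.

```bash
cat >> h.py <<'E'
from scipy.spatial.transform import Rotation as Ro
def tool(s=None):
    s=s or read_state();w=s["tool_rot"]
    return np.array(s["tool_pos"]),Ro.from_quat([w[1],w[2],w[3],w[0]]).as_matrix()
def goto(p,yawx):
    "report shift in tool cm and spin (deg) to reach TCP p with jaw axis along yaw yawx (deg, mod 180)"
    t,R=tool()
    jx=np.degrees(np.arctan2(R[1,0],R[0,0]))
    d=(yawx-jx+90)%180-90
    spin=d*np.sign(R[2,1])
    print("t",read_state()["t"],"tcp",t.round(4),"y axis",R[:,1].round(3),"jaw yaw",jx.round(2),"shift cm",(R.T@(np.array(p)-t)*100).round(2),"spin",round(spin,2))
E
python3 - <<'E'
from h import *
c=calibration("top")
L=lambda u,v:[232+u/9.0909-.5,185+v/9.0909-.5]
Rr=lambda u,v:[322+(u-400)/5.714-.5,184+v/5.714-.5]
k=at(c,[L(108,82),L(297,88),L(290,402),L(107,400)],.022);print("corners",k.round(3),k.mean(0).round(3))
h=at(c,[L(199,138),L(196,344)],.022);print("holes",h.round(3),np.linalg.norm(h[0]-h[1]))
d=at(c,[Rr(645,162),Rr(574,272)],.08);print("dowel",d.round(3),np.linalg.norm(d[0]-d[1]),np.degrees(np.arctan2(*(d[0]-d[1])[[1,0]])))
p=at(c,[Rr(600,62),Rr(748,155),Rr(600,392),Rr(453,292)],.058);print("posts",p.round(3),p.mean(0).round(3))
goto([.535,.09,.25],90)
E
```

```text
corners [[0.599 0.121 0.022]
 [0.597 0.062 0.022]
 [0.498 0.064 0.022]
 [0.499 0.12  0.022]] [0.548 0.092 0.022]
holes [[0.581 0.092 0.022]
 [0.516 0.093 0.022]] 0.06522878962107642
dowel [[ 0.535 -0.21   0.08 ]
 [ 0.483 -0.175  0.08 ]] 0.06331037803670904 -33.96271221420039
posts [[ 0.589 -0.195  0.058]
 [ 0.543 -0.265  0.058]
 [ 0.428 -0.189  0.058]
 [ 0.476 -0.121  0.058]] [ 0.509 -0.192  0.058]
t 0.45 tcp [ 0.2702 -0.5911  0.3038] y axis [-0.  0. -1.] jaw yaw -65.44 shift cm [-50.94   5.38  52.4 ] spin 24.56
```

```bash
A='[[[-2.8,0.2,2.9],0],[[-2.8,0.2,2.9],0],[[-2.8,0.2,2.9],0],[[-2.8,0.2,2.9],0],[[-2.8,0.2,2.9],0],[[-2.8,0.2,2.9],0],[[-2.8,0.2,2.9],0],[[-2.8,0.2,2.9],0]]' ; python3 -m handwheel '[[[-2.8,0.2,2.9],0],[[-2.8,0.2,2.9],0],[[-2.8,0.2,2.9],0],[[-2.8,0.2,2.9],0],[[-2.8,0.2,2.9],0],[[-2.8,0.2,2.9],0],[[-2.8,0.2,2.9],0],[[-2.8,0.2,2.9],0]]' 8.54
python3 -c "
from h import *
goto([.535,.09,.25],90)"
```

```text
t: 1.12
tool_pos: [0.3872, -0.2909, 0.2857]
tool_rot: [-0.588, 0.594, -0.386, 0.39]
wrist_force: [1.0, -0.1, -0.5]
width: 0.998
t 1.1167 tcp [ 0.3872 -0.2909  0.2857] y axis [-0.001 -0.009 -1.   ] jaw yaw -66.56 shift cm [-29.1    3.22  28.73] spin 23.44
```

```bash
python3 -m handwheel '[[[-2.9,0.3,2.9],0],[[-2.9,0.3,2.9],0],[[-2.9,0.3,2.9],0],[[-2.9,0.3,2.9],0],[[-2.9,0.3,2.9],0],[[-2.9,0.3,2.9],0],[[-2.9,0.3,2.9],0],[[-2.9,0.3,2.9],0]]'
python3 -m handwheel '[[[0,0,0],5.9],[[0,0,0],5.9],[[0,0,0],5.9],[[0,0,0],5.9],[[0,0,0],0]]'
python3 -c "
from h import *
goto([.535,.09,.25],90)"
```

```text
t: 1.78
tool_pos: [0.5078, 0.019, 0.2622]
tool_rot: [-0.588, 0.593, -0.384, 0.394]
wrist_force: [0.6, -1.4, -0.1]
width: 0.996
t: 2.2
tool_pos: [0.5105, 0.033, 0.2624]
tool_rot: [-0.5, 0.498, -0.497, 0.505]
wrist_force: [-0.3, 0.4, 0.0]
width: 1.004
t 2.2 tcp [0.5105 0.033  0.2624] y axis [ 0.011 -0.007 -1.   ] jaw yaw -90.24 shift cm [-5.72  1.23  2.41] spin -0.24
```

```bash
python3 -m handwheel '[[[-2.0,0.4,0.8],0],[[-2.0,0.4,0.8],0],[[-1.5,0.3,0.6],0],[[0,0,0],0]]'
python3 - <<'E'
from h import *
c=calibration("wrist");w=snapshot("wrist");save(w,"w1.png")
r=silhouettes("upper_half","wrist")
for q in r[:2]:
    m=q["region"].astype(np.uint8);b=cv2.minAreaRect(cv2.findContours(m,0,2)[0][0]);print(q["confidence"],b)
print(proj(c,[[.548,.092,.022],[.548,.092,.052]]).round(1))
goto([.548,.092,.25],90)
E
```

```text
t: 2.53
tool_pos: [0.5339, 0.088, 0.2518]
tool_rot: [-0.502, 0.499, -0.494, 0.504]
wrist_force: [0.3, 0.5, 0.5]
width: 1.002
0.62 ((545.1845703125, 224.14605712890625), (82.19827270507812, 115.11029052734375), 40.85537338256836)
0.59 ((274.5, 178.99996948242188), (56.99999237060547, 95.99998474121094), -0.0)
[[271.7 182. ]
 [271.2 188.7]]
t 2.6333 tcp [0.5333 0.085  0.2519] y axis [ 0.012 -0.01  -1.   ] jaw yaw -90.02 shift cm [-0.7   0.2   1.47] spin -0.02
```

View pics/w1.png

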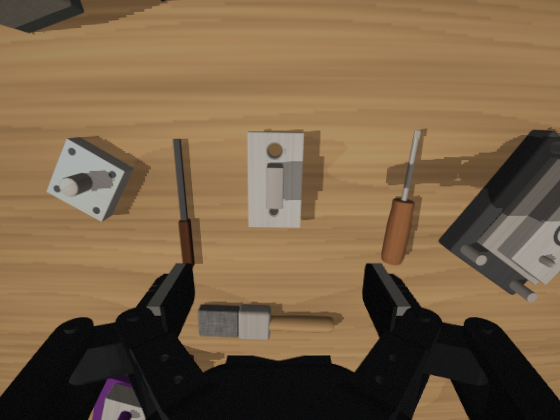

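The view shows the block at columns 248-303, rows 131-228, with the wide hole at (275,150), the narrow hole at (273,212) and the rib at (275,186).

```bash
python3 - <<'E'
from h import *
c=calibration("wrist")
k=at(c,[[248,131],[303,131],[301.5,228],[248.5,228]],.022);print(k.round(4),k.mean(0).round(4))
h=at(c,[[275,150],[273.5,212]],.022);print(h.round(4),h.mean(0))
rb=at(c,[[267,164],[284,164],[283,208],[266,208]],.052);print(rb.round(4),rb.mean(0))
w=cv2.imread("pics/w1.png")
g=(cv2.cvtColor(w,cv2.COLOR_BGR2HSV)[...,1]<60).astype(np.uint8)
g[:110]=0;g[240:]=0;g[:,:235]=0;g[:,330:]=0
ct=max(cv2.findContours(g,0,2)[0],key=cv2.contourArea);print(cv2.minAreaRect(ct),cv2.boundingRect(ct))
goto([.548,.092,.12],90)
E
```

```text
[[0.5987 0.1115 0.022 ]
 [0.5986 0.0571 0.022 ]
 [0.496  0.0564 0.022 ]
 [0.4963 0.1141 0.022 ]] [0.5474 0.0847 0.022 ]
[[0.58   0.0849 0.022 ]
 [0.5145 0.0868 0.022 ]] [0.54725237 0.08580612 0.022     ]
[[0.5705 0.0922 0.052 ]
 [0.5704 0.0766 0.052 ]
 [0.5282 0.0774 0.052 ]
 [0.5282 0.0937 0.052 ]] [0.54931572 0.08497334 0.052     ]
((275.0, 179.5), (95.0, 56.0), 90.0) (247, 132, 57, 96)
t 2.6333 tcp [0.5333 0.085  0.2519] y axis [ 0.012 -0.01  -1.   ] jaw yaw -90.02 shift cm [-0.83 13.2   1.31] spin -0.02
```

```bash
python3 -m handwheel '[[[-0.3,3.0,0.4],0],[[-0.2,3.0,0.4],0],[[0,3.0,0.4],0],[[0,2.5,0.2],0],[[0,0,0],0],[[0,0,0],0]]'
python3 - <<'E'
from h import *
c=calibration("wrist");w=snapshot("wrist");goto([.5475,.088,.098],90)
save(w,"w2.png")
print(proj(c,[[.5475,.088,.052]]).round(1))
E
```

```text
t: 3.13
tool_pos: [0.5511, 0.0804, 0.1372]
tool_rot: [-0.501, 0.498, -0.492, 0.509]
wrist_force: [-0.1, -0.9, 0.8]
width: 1.0
t 3.1833 tcp [0.5508 0.0801 0.1374] y axis [ 0.019 -0.014 -1.   ] jaw yaw -90.14 shift cm [-0.84  3.92 -0.41] spin -0.14
[[261.4 264. ]]
```

View pics/w2.png

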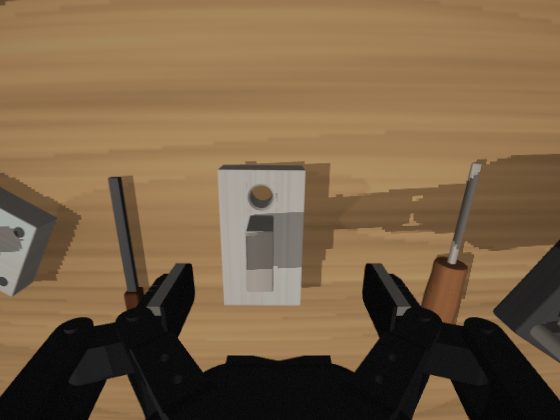

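The rib top is centred at about (260,262). That matches the prediction of (261,264), so the position is confirmed. Descending to grasp.

```bash
python3 -m handwheel '[[[-0.5,1.5,-0.2],0],[[-0.4,1.5,-0.2],0],[[0,0.6,0],0],[[0,0,0],0]]'
python3 -c "
from h import *
goto([.5475,.088,.098],90)"
```

```text
t: 3.52
tool_pos: [0.5511, 0.0868, 0.1078]
tool_rot: [-0.503, 0.495, -0.49, 0.512]
wrist_force: [-0.6, 0.5, -0.5]
width: 1.001
t 3.5167 tcp [0.5511 0.0868 0.1078] y axis [ 0.03  -0.014 -0.999] jaw yaw -90.27 shift cm [-0.13  0.97 -0.39] spin -0.27
```

```bash
python3 -m handwheel '[[[0,1.0,-0.5],0],[[0,0,0],0]]'
python3 -m handwheel '[[[0,0,0],0],[[0,0,0],0],[[0,0,0],0],[[0,0,0],0],[[0,0,0],0],[[0,0,0],0]]' 0 60
python3 -c "
from h import *
goto([.5475,.088,.098],90)"
```

```text
t: 3.68
tool_pos: [0.5475, 0.0862, 0.0998]
tool_rot: [-0.504, 0.493, -0.489, 0.513]
wrist_force: [-0.7, 0.0, 0.0]
width: 0.999
t: 4.18
tool_pos: [0.5492, 0.087, 0.103]
tool_rot: [-0.506, 0.491, -0.488, 0.514]
wrist_force: [0.2, 0.7, -0.3]
width: 0.173
t 4.1833 tcp [0.5492 0.087  0.103 ] y axis [ 0.04  -0.012 -0.999] jaw yaw -90.33 shift cm [-0.11  0.49 -0.19] spin -0.33
```

```bash
python3 -m handwheel '[[[0,-1.0,0],0],[[0,-3,0],0],[[0,-3,0],0],[[0,-2.5,0],0]]' 0 100
python3 -c "
from h import *
goto([.5475,.088,.19],90);print(read_state()['wrist_force'],read_state()['joint_positions'])"
```

```text
t: 4.52
tool_pos: [0.5397, 0.0865, 0.1941]
tool_rot: [-0.5, 0.498, -0.492, 0.51]
wrist_force: [0.1, -0.3, -5.3]
width: 0.161
t 4.5167 tcp [0.5397 0.0865 0.1941] y axis [ 0.02  -0.016 -1.   ] jaw yaw -90.27 shift cm [-0.16  0.42  0.77] spin -0.27
[ 0.13639317 -0.34316528 -5.27503115] [-0.01356898  0.45193534 -0.26713552  1.94095791  0.19851087  0.75711717
 -1.97349866]
```

```bash
python3 -m handwheel '[[[3.8,-1.2,-0.5],0],[[3.8,-1.2,-0.5],0],[[3.8,-1,-0.5],0],[[3.8,-0.5,-0.5],0],[[3.8,-0.4,-0.4],0],[[3.8,0,-0.4],0],[[3.8,0,-0.4],0]]'
python3 -m handwheel '[[[0,0,0],6.8],[[0,0,0],6.8],[[0,0,0],6.8],[[0,0,0],6.8],[[0,0,0],6.8]]'
python3 - <<'E'
from h import *
c=calibration("wrist");w=snapshot("wrist");goto([.509,-.192,.21],-124)
save(w,"w3.png");print(read_state()['wrist_force'],read_state()['width'])
E
```

```text
t: 5.1
tool_pos: [0.5053, -0.1767, 0.2486]
tool_rot: [0.509, -0.501, 0.487, -0.504]
wrist_force: [-0.2, 0.1, -3.9]
width: 0.165
t: 5.52
tool_pos: [0.4966, -0.1931, 0.2477]
tool_rot: [-0.33, 0.325, -0.62, 0.633]
wrist_force: [0.1, -0.2, -4.6]
width: 0.162
t 5.5667 tcp [ 0.4965 -0.1931  0.2476] y axis [ 0.015 -0.013 -1.   ] jaw yaw -125.09 shift cm [-0.82  3.78  0.89] spin -1.09
[ 0.43177188  1.04415585 -4.91763316] 0.16270967166553538
```

View pics/w3.png

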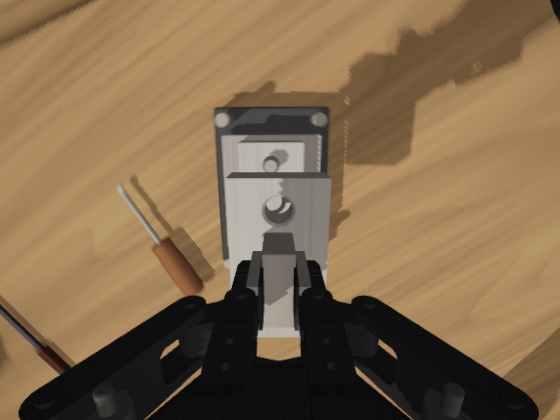

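The view shows the held block with its wide hole at (278,210), directly towards the thick dowel at (271,163). The far posts are at (222,119) and (320,119).

```bash
cat >> h.py <<'E'
Rg=Ro.from_quat([.491,-.488,.514,-.506]).as_matrix();Pg=np.array([.5492,.087,.103])
def block_in_tool(x=.5475,y=.087,yaw=-.33):
    a=np.radians(yaw);B=np.array([[np.cos(a),-np.sin(a),0],[np.sin(a),np.cos(a),0],[0,0,1]])
    return Rg.T@B,Rg.T@(np.array([x,y,0])-Pg)
def held(pts,**k):
    B,o=block_in_tool(**k);t,R=tool();return t+(np.atleast_2d(pts)@B.T+o)@R.T
E
python3 - <<'E'
from h import *
c=calibration("wrist")
for x in (.5455,.5475,.5495):
    P=held(np.array([[32,0,22],[50,28,22],[50,-28,22],[50,28,0],[50,-28,0]])/1000,x=x);print(x,proj(c,P).round(1).tolist())
P=held(np.array([[32,0,0],[-32,0,0],[0,0,0]])/1000);print(P.round(4))
print("dowel",at(c,[271,162],.084).round(4),"posts",at(c,[[222,119],[320,119]],.058).round(4),"edge",at(c,[[238,142],[304,142]],.07).round(4))
w=cv2.imread("pics/w3.png")[95:245,200:350];cv2.imwrite("pics/w3c.png",cv2.resize(w,(600,600),interpolation=cv2.INTER_CUBIC))
E
```

```text
0.5455 [[275.1, 218.4], [222.1, 186.2], [327.7, 185.9], [228.4, 179.0], [321.4, 178.8]]
0.5475 [[275.1, 214.9], [221.9, 182.4], [327.8, 182.2], [228.3, 175.7], [321.5, 175.5]]
0.5495 [[275.0, 211.4], [221.7, 178.7], [328.0, 178.4], [228.1, 172.4], [321.6, 172.2]]
[[ 0.52   -0.2085  0.144 ]
 [ 0.4677 -0.1717  0.1453]
 [ 0.4938 -0.1901  0.1447]]
dowel [[ 0.5368 -0.2159  0.084 ]] posts [[ 0.588  -0.2006  0.058 ]
 [ 0.54   -0.2687  0.058 ]] edge [[ 0.5646 -0.2018  0.07  ]
 [ 0.5332 -0.2464  0.07  ]]
```

View pics/w3c.png

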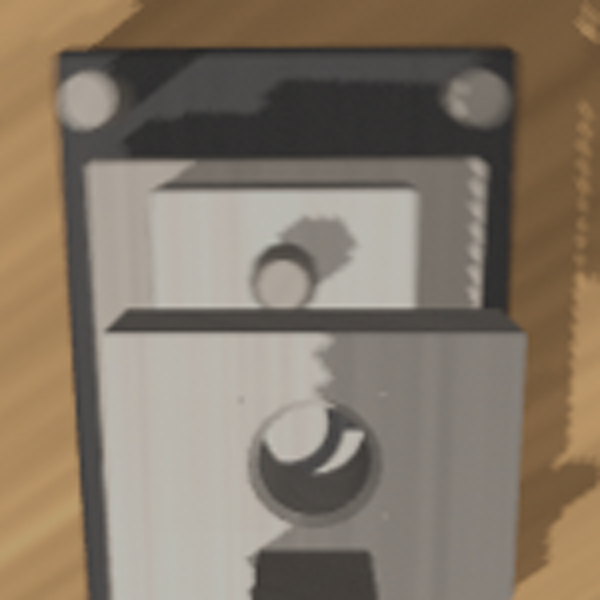

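The crop gives the hole at (279,211), the dowel tip at (271,165) and the lower block's far corners at (238,142) and (304.5,142). The block and lower-half edges are parallel, so the yaw is right. I'll align using the wrist camera for both parts.

```bash
cat >> h.py <<'E'
S=np.array([.5085,-.1957,.07]);SY=-35.0
def togo(z,**k):
    k=k or dict(x=.5495,y=.085)
    P=held(np.array([[0,0,0],[32,0,0],[-32,0,0],[0,28,0],[0,-28,0]])/1000,**k);t,R=tool()
    d=P[1]-P[2];dy=P[3]-P[4]
    T=np.array([S[0],S[1],z]);s=read_state()
    print("t",round(s["t"],2),"block",P[0].round(4),"yaw",np.degrees(np.arctan2(d[1],d[0])).round(2),"pitch/roll deg",np.degrees(d[2]/.064).round(2),np.degrees(dy[2]/.056).round(2),"shift cm",(R.T@(T-P[0])*100).round(2),"F",np.round(s["wrist_force"],1),"w",round(s["width"],3))
E
python3 - <<'E'
from h import *
c=calibration("wrist");print(proj(c,held([[.032,0,.022],[.05,.028,.022],[.05,-.028,.022]],x=.5495,y=.085)).round(1).tolist())
print(at(c,[271,165],.084).round(4))
togo(.092)
E
```

```text
[[278.7, 211.3], [225.5, 178.6], [331.7, 178.4]]
[[ 0.5349 -0.2145  0.084 ]]
t 5.57 block [ 0.4943 -0.1929  0.1446] yaw -35.13 pitch/roll deg -1.19 0.5 shift cm [-0.6   5.29  1.21] F [ 0.4  1.  -4.9] w 0.163
```

```bash
python3 -m handwheel '[[[-0.3,1.8,0.6],0],[[-0.3,1.8,0.6],0],[[0,1.0,0],0]]'
python3 - <<'E'
from h import *
togo(.09)
c=calibration("wrist");w=snapshot("wrist");save(w,"w4.png")
cv2.imwrite("pics/w4c.png",cv2.resize(w[100:400,150:400,::-1],(800,600)) if 0 else cv2.resize(w[90:390,140:440,::-1],(600,600),interpolation=cv2.INTER_CUBIC))
k=dict(x=.5495,y=.085)
print("hole",proj(c,held([[.032,0,.022],[.032,0,0]],**k)).round(1).tolist())
a=np.radians(SY);X=np.array([np.cos(a),np.sin(a),0]);Y=np.array([-X[1],X[0],0])
print("dowel",proj(c,[S+.032*X+[0,0,.014],S+.05*X+.028*Y,S+.05*X-.028*Y]).round(1).tolist())
E
```

```text
t: 5.82
tool_pos: [0.5106, -0.1958, 0.2032]
tool_rot: [-0.331, 0.325, -0.619, 0.634]
wrist_force: [0.8, 0.2, -5.1]
width: 0.166
t 5.82 block [ 0.5087 -0.1959  0.1002] yaw -34.75 pitch/roll deg -1.01 0.52 shift cm [-0.    1.02 -0.05] F [ 0.8  0.2 -5.1] w 0.166
hole [[280.0, 213.6], [279.5, 203.7]]
dowel [[278.4, 195.6], [238.2, 165.4], [318.8, 165.7]]
```

View pics/w4c.png

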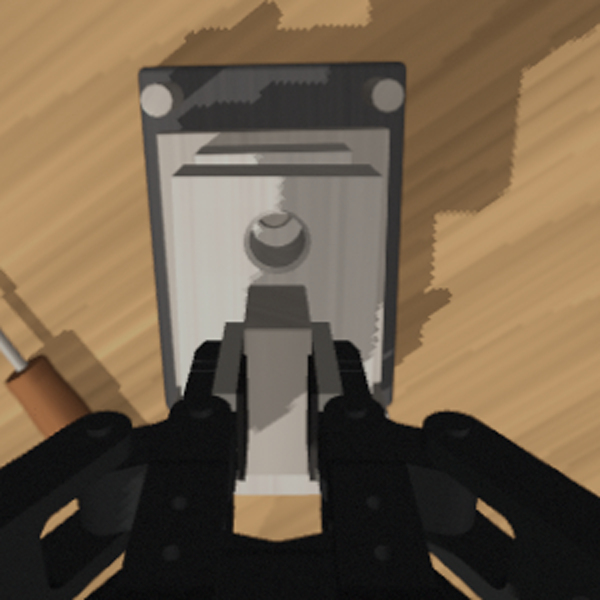

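The hole and dowel are aligned laterally. Along the block's length the block is about 1 mm too far, within the taper's capture range. I'll descend with a small -z correction.

```bash
python3 -m handwheel '[[[0,0.9,-0.1],0],[[0,0.9,-0.1],0]]'
python3 -c "
from h import *
togo(.07)"
```

```text
t: 6.03
tool_pos: [0.5076, -0.1946, 0.1836]
tool_rot: [-0.331, 0.326, -0.619, 0.633]
wrist_force: [2.5, 1.3, 1.9]
width: 0.165
t 6.03 block [ 0.5054 -0.1945  0.0806] yaw -34.63 pitch/roll deg -1.19 0.47 shift cm [-0.08  1.06  0.3 ] F [2.5 1.3 1.9] w 0.165
```

```bash
python3 -m handwheel '[[[0,0.3,0.15],0],[[0,0.3,0.1],0]]'
python3 -c "
from h import *
togo(.07)"
```

```text
t: 6.2
tool_pos: [0.5104, -0.1956, 0.1774]
tool_rot: [-0.333, 0.326, -0.619, 0.633]
wrist_force: [-0.3, 0.2, -4.6]
width: 0.165
t 6.2 block [ 0.5085 -0.1955  0.0744] yaw -34.51 pitch/roll deg -1.09 0.55 shift cm [0.02 0.44 0.  ] F [-0.3  0.2 -4.6] w 0.165
```

The block has slid onto the dowels freely. Now I'll seat it and press.

```bash
python3 -m handwheel '[[[0,0.4,0],0],[[0,0.4,0],0]]'
python3 -c "
from h import *
togo(.062)"; python3 -m handwheel '[[[0,0.5,0],0],[[0,0.5,0],0]]'
python3 -c "
from h import *
togo(.062)"
```

```text
t: 6.37
tool_pos: [0.5105, -0.1954, 0.1697]
tool_rot: [-0.333, 0.326, -0.619, 0.633]
wrist_force: [-3.0, 2.9, 6.5]
width: 0.161
t 6.37 block [ 0.5085 -0.1953  0.0667] yaw -34.47 pitch/roll deg -1.12 0.55 shift cm [0.03 0.47 0.01] F [-3.   2.9  6.5] w 0.161
t: 6.53
tool_pos: [0.5105, -0.1952, 0.1647]
tool_rot: [-0.332, 0.327, -0.619, 0.632]
wrist_force: [-26.7, 10.2, 76.4]
width: 0.165
t 6.53 block [ 0.5083 -0.1951  0.0617] yaw -34.45 pitch/roll deg -1.21 0.48 shift cm [ 0.04 -0.03  0.05] F [-26.7  10.2  76.4] w 0.165
```

On the bottom stop (z .0617), with more force than needed. I'll ease it a little.

```bash
python3 -m handwheel '[[[0,0.2,0],0]]'
python3 -c "
from h import *
togo(.062)"
```

```text
t: 6.62
tool_pos: [0.5106, -0.1953, 0.1658]
tool_rot: [-0.332, 0.327, -0.619, 0.632]
wrist_force: [-6.1, 2.4, 10.5]
width: 0.168
t 6.62 block [ 0.5084 -0.1952  0.0628] yaw -34.44 pitch/roll deg -1.16 0.45 shift cm [0.03 0.08 0.03] F [-6.1  2.4 10.5] w 0.168
```

```bash
python3 -m handwheel '[[[0,0.35,0],0]]'
python3 - <<'E'
from h import *
togo(.062)
for i in range(4):
    w=snapshot("wrist");s=read_state();print(s["t"],np.round(s["wrist_force"],1),np.round(s["tool_pos"],4))
b=snapshot("scene")
save(np.hstack([cv2.resize(w[90:390,140:440],(400,400)),cv2.resize(b[130:210,180:270],(400,400),interpolation=cv2.INTER_CUBIC)]),"f.png")
E
```

```text
t: 6.7
tool_pos: [0.5104, -0.1951, 0.165]
tool_rot: [-0.332, 0.327, -0.618, 0.633]
wrist_force: [-12.3, 5.8, 29.1]
width: 0.163
t 6.7 block [ 0.5082 -0.1951  0.062 ] yaw -34.44 pitch/roll deg -1.16 0.44 shift cm [0.03 0.   0.05] F [-12.3   5.8  29.1] w 0.163
6.75 [-11.3   3.8  22.5] [ 0.5104 -0.1952  0.1651]
6.8 [-9.9  5.1 22.7] [ 0.5104 -0.1952  0.1651]
6.85 [-10.9   5.7  22.3] [ 0.5104 -0.1952  0.1651]
6.9 [-10.8   5.1  23. ] [ 0.5104 -0.1952  0.1651]
```

View pics/f.png

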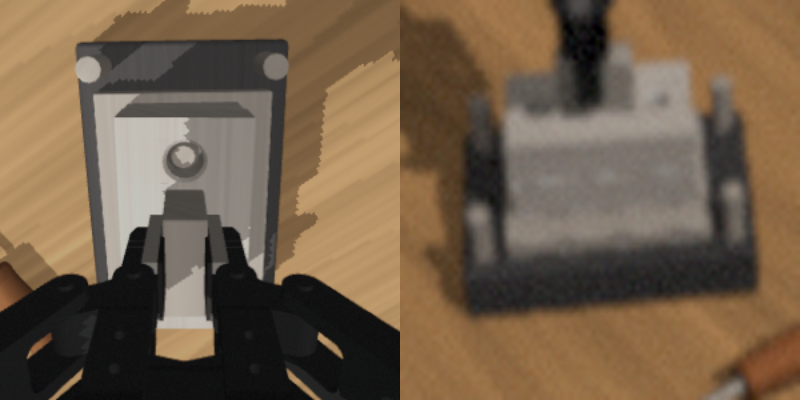

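The dowel tip sits centred in the hole (left panel, (183,157)) and the faces are closed. The force is steady at about 23 N plus the 4-5 N payload, above the 16 N needed for the stop. Handing in.

```bash
python3 -c "
from h import *
print(hand_in());togo(.062)"
```

```text
the job is handed in; nothing more can be done
None
the job is handed in; nothing more can be done
```

I took the oblong upper half by its rib, set it on the dark station wide hole over thick dowel, pressed it to the stop, and handed in at about 6.9 s while still gripping and pressing. Hand-in reports no verdict.

- **Fit:** In the last wrist picture the thick dowel is centred in the wide hole and the faces look closed. I did not see the thin dowel in its hole, but both sit in the same rigid block.
- **Height:** The computed height of the block's underside was 62 mm, which is the bottom stop.
- **Push:** The downward push read a steady 22–23 N, about 27 N on the pair with the block's weight, against the 16 N needed for the stop. The first press briefly reached about 76 N vertically, or 82 N in all (limit 120), and I eased it off.
- **Grip:** The opening read 0.163, close to the rib's 16 mm. I set the grip force to 100 N but did not measure the force on the block.
- **Disagreements:**
  - The top and wrist cameras differed by 4–6 mm across the bench. I aligned the block and dowels from the wrist camera alone.
  - The computed tilt of the block was still about 1.2° at the end; I think that is tool tilt against the seated block.
- **Other items:** I did not check the bystanders at the end. The arm never knowingly touched any of them.

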